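# Swap the bottle in the sample changer and index it to the electrode

### The arm

A 7-joint arm with a two-finger parallel gripper is mounted at the origin on the work surface. World frame = base frame: x ahead of the robot, y to its left, z up, the work surface at z = 0. Lengths are in m, angles in degrees, forces in N, time in s.
With the tool pointing down it reaches from about 0.4 to 0.925 m from the base axis. Payload 5.6 kg.
Tool frame: the origin (TCP) lies between the finger pads; the fingertips stand 14 mm ahead of it and the grasp point (between the pads) lies 5 mm behind it (finger_overhang is the distance from the TCP to the fingertips, in m); z points along the fingers, y is the line along which they close (so a half turn about z gives the same grasp; the last joint's range is limited). The gripper opens to 85 mm and grips with 20 to 120 N. Pads are 22 mm wide; open, the fingers measure 114 mm over their backs; the gripper's body (76 mm by 85 mm) begins 54 mm behind the grasp point. The pads swing forward as they close: fully open they stand 13 mm farther back than shut.
Start: joints at [-76.719, 26.786, -0.665, 91.828, 0.344, 61.387, -3.226], TCP at [0.176, 0.626, 0.245] pointing down, gripper open.
Joint ranges: [-144.91, 144.91], [-17.63, 115.5], [-89.93, 88.59], [15.96, 139.68], [-74.01, 254.01], [8.47, 105.57], [-167.45, 167.45]. Speed limits (degrees/s): [147.25, 147.25, 180, 180, 180, 180, 180].

### API

Orientations are given as a 3x3 rotation matrix whose columns are the frame's x, y, z axes.
In Python, from plant import * gives the robot as it stands. The module is installed in compiled form; this text tells all that it offers. Calls block until the motion is done:
- move_to(position, orientation): joint-space move of the TCP to a pose.
- move_linear(position, rate=0.15, orientation=None, f_stop=None): straight line of the TCP; orientation=None keeps the orientation; rate is the mean speed in m/s. With f_stop (N) it stops when the force on the tool has changed by that much, and returns True; else False.
- movej(angles): joint-space move.
- open_gripper() and gripper_close(f_grip=None): open the fingers fully, or close them until they stop; f_grip is the grip in N (None keeps the last).
- pause(seconds).
- ik(position, orientation): joint angles nearest the present ones, or None.
- observe(): the state.
- grab_frame(name): name is "side" or "top" or "wrist"; returns a dict with "color" (384x512x3 uint8, red, green, blue), "vertical_fov" (degrees; the focal length in pixels is half the picture's height over the tangent of half this angle, whatever the lens; pixels are square), "cx", "cy" (the principal point, pixels), "rvec" (rotation vector, rad) and "tvec" (3), from world to camera coordinates, as OpenCV has them; the wrist camera has in their place "hand_eye" (4x4, takes a point from camera to tool coordinates, whose origin is the TCP and whose axes are the flange's). Camera axes: x right, y down, z forward; pixel columns grow to the right and rows downward; lengths in m; the calibration is good to about 2 mm. The wrist camera is an equidistant fisheye: a pixel r from the principal point sees the ray r / f radians off the axis. A picture is of the moment at which its call begins: read the wrist's pose just before it. There is no depth.
A pose or a line that the arm cannot do raises PlanningError and nothing moves.
- close_job(): hands the job in; it is judged then, once.
The state is a dict: "t": time; "qpos": joint angles; "joint_vel": joint speeds; "joint_efforts": joint torques, N m; "ee_pos": TCP position; "tool_rot": TCP orientation; "ft_force": force on the tool from outside, world axes, zero at the start; "ft_torque": the same for the moment, N m; "grip_width": finger opening in m; "grasp_force": force on a finger pad.
Only numpy, scipy, OpenCV 4.12 (cv2) and the standard library are available. Lean on these libraries where they do the work, as an engineer would, in place of code of your own. Each camera call takes 0.05 s, during which the arm holds its last target. There are 200 camera calls.

### The job

First move the finished bottle from the changer's loading pocket (at the yellow tab) onto the orange pad in the steel tray. Then seat the amber bottle with the red cap, upright and fully down, in that emptied pocket, and after that turn the wheel one click, no further, so that this bottle comes to rest under the black electrode, never under the white nozzle. Set bottles down rather than dropping them, do not hit the electrode, the nozzle or their stands, and leave all other bottles, the beaker and the dropper bottle standing where they are (those in the wheel just ride round with it).

Things in the scene. Friction and masses are not known exactly. Their poses are not given: they have to be found in the camera images.
- sample: the waiting sample: amber glass bottle with a RED cap, standing in any of the three places of the wooden tray. All bottles have one shape: 50 mm diameter body up to 66 mm, sloping shoulder, then a cap of 30 mm diameter from 86 mm to 115 mm (the top), 0.13 to 0.25 kg; grip the cap. Origin: centre of its underside, z up; yaw means nothing.
- finished: the finished bottle: green glass with a blue cap, same shape as the sample, standing at the start in the pocket at the loading place. Origin: centre of its underside, z up
- changer: fixed round grey foot (122 mm radius) of the sample changer. Origin on the wheel's axis at table height; its x axis points from the loading place through the axis. The loading place is at its -x side, towards the robot, marked by a yellow tab on the foot (reaching x = -165 mm). The wheel on it has 138 mm radius and six white pockets 60 degrees apart, centres 100 mm from the axis
- rotor (a joint): angle of the wheel, rad, 0 at the start, growing counterclockwise seen from above. Sprung detents every 1.047 rad (60 degrees), one click; turning takes up to 0.2 N m, and let go past half way the wheel falls into the next detent, else back. Travel is stopped at 2.3 rad either way
- load_pocket (a point): centre of the floor, 26 mm above the table, of the pocket that is at the loading place at the start; turns with the wheel. An upright round cup, 60 mm inside, 68 mm outside, rim 38 mm above its floor. A seated bottle stands on the floor. The pockets either side of it hold bottles, as does the one straight across; the other two are empty
- knob_grip (a point): middle of the blue bar knob on top of the wheel's central post: a bar 60 mm long, 18 mm thick, 32 mm high (179 to 211 mm above the table), on the wheel's axis, which turns the wheel. At joint 0 the bar's length lies along the changer's x axis; it turns with the wheel
- electrode_tip (a point): lower end of the BLACK electrode, 155 mm above the table, over the pocket station one click from the loading place, on one side or the other. A seated bottle passes 14 mm below it. It hangs from a BLUE arm
- electrode: fixed blue stand of the electrode: round foot (26 mm radius), 16 mm post, and a level square arm 16 mm thick with its top at 215 mm, running 205 mm from the post in the -x direction of this frame to the electrode (20 mm thick). Origin: foot centre
- nozzle_tip (a point): lower end of the WHITE rinse nozzle, 155 mm above the table, over the pocket station one click from the loading place on the other side from the electrode
- nozzle: fixed white stand of the rinse nozzle, with the same measures as the electrode's. Origin: foot centre
- pad: orange round pad, 54 mm diameter, 2 mm thick, fixed on the floor of the steel tray in its free place (any of the three). Origin: centre of its underside, 10 mm above the table; its top is at 12 mm
- steel_tray: fixed low steel tray, 240 mm (its x) by 76 mm, for finished bottles; floor at 10 mm, rim at 22 mm; three places 75 mm apart along its x, of which two hold bottles and one the orange pad. On the left or the right of the changer. Origin: centre of its underside
- wood_tray: fixed low wooden tray of the same measures as the steel one, on the other side of the changer, holding the sample and two other bottles at 75 mm spacing. Origin: centre of its underside
- wait_a: bystander in the wooden tray: green glass bottle with a red cap, same shape. Origin: centre of its underside
- wait_b: bystander in the wooden tray: amber bottle with a black cap, same shape. Origin: centre of its underside
- done_a: bystander in the steel tray: green bottle with a blue cap, same shape. Origin: centre of its underside
- done_b: bystander in the steel tray: amber bottle with a blue cap, same shape. Origin: centre of its underside
- wheel_a: bystander in a wheel pocket: amber bottle with a white cap, same shape. Origin: centre of its underside
- wheel_b: bystander in a wheel pocket: green bottle with a black cap, same shape. Origin: centre of its underside
- wheel_c: bystander in a wheel pocket: green bottle with a white cap, same shape. Origin: centre of its underside
- beaker: loose glass beaker, 70 mm diameter, 90 mm tall, far left of the table. Origin: centre of its underside
- dropper: loose amber dropper bottle with a red bulb, 60 mm diameter, 118 mm tall, far right of the table. Origin: centre of its underside
Things that resemble listed ones, but are neither listed nor needed, are in the scene too. What is shaped like the finished but purple is not meant.

How it is judged:
By the outcome, as a careful person would: the job done as asked, in the order asked, and still so for the second after the job is handed in, with the robot touching nothing.
It also fails if it takes over 72 s, if anything falls off the work surface, if the arm or the gripper's body presses on something with over 40 N, if the wrist force passes 120 N, or if a joint passes its speed limit or range.

## Working session

There is one attempt and no reset: what is moved stays moved. The work goes in short steps, each a Python script; the robot and the scene stay as the last script left them, time stands still between calls to the robot, and variables do not carry over. Pictures are saved under pics/ and viewed, at most 10 in all, crops included, and the job is handed in when it is done.

```bash
mkdir -p pics
python3 - <<'E'
from plant import *
import cv2, numpy as np, pickle
fs={}
for n in("top","side"):
    f=grab_frame(n); fs[n]=f
    cv2.imwrite(f"pics/{n}0.png",cv2.resize(f["color"][:,:,::-1],(800,600),interpolation=cv2.INTER_CUBIC))
    print(n,{k:v for k,v in f.items() if k!="color"})
pickle.dump(fs,open("f0.pkl","wb"))
o=observe();print(o["t"],o["ee_pos"],o["tool_rot"])
E
```

```text
top {'vertical_fov': 46.205102111337254, 'cx': 253.85443378771888, 'cy': 193.23747880383553, 'rvec': array([ 2.15198918, -2.19378289,  0.12029821]), 'tvec': array([0.00676754, 0.58907237, 1.1596116 ])}
side {'vertical_fov': 48.7470310996549, 'cx': 258.0907649721109, 'cy': 193.9833153242723, 'rvec': array([ 2.15718118, -0.14291086,  0.08520304]), 'tvec': array([-0.57681229,  0.16435934,  1.01193723])}
0.1 [0.17629546 0.62512542 0.24444773] [[-9.62466190e-01  2.71401386e-01 -3.46458380e-04]
 [ 2.71401593e-01  9.62464931e-01 -1.55951012e-03]
 [-8.97991693e-05 -1.59500512e-03 -9.99998724e-01]]
```

View pics/top0.png

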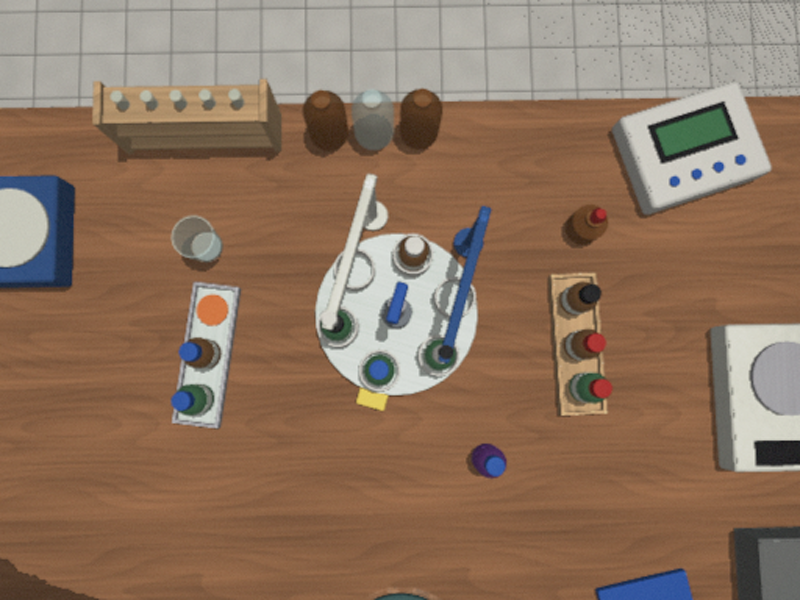

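View pics/side0.png

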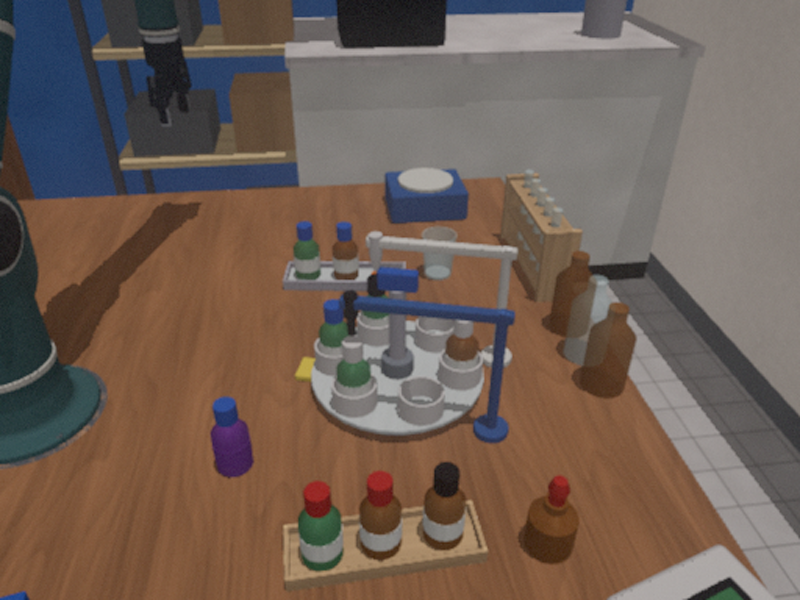

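Top view: the finished bottle (379,370) is by the yellow tab (372,400), the pad is at (212,310), the black electrode (443,352) is on the right and the white nozzle (330,322) on the left. Getting from the load place to the electrode is therefore counterclockwise, +60°.

Sample candidates: amber with red cap (595,343), green with red cap (600,388), amber with black cap (590,294) and the dropper (598,215). Only the first is an amber bottle with a red cap. The purple bottle (489,462) is a decoy. I'll confirm in an enlarged crop.

Run:
```python
import pickle,cv2,numpy as np
fs=pickle.load(open("f0.pkl","rb"))
def crop(n,x,y,w,h,s): 
    c=fs[n]["color"][y:y+h,x:x+w,::-1]; return cv2.resize(c,None,fx=s,fy=s,interpolation=cv2.INTER_CUBIC)
A=crop("top",195,150,120,120,5)   # 600x600
B=crop("top",350,170,40,100,5)    # 200x500 
C=np.zeros((600,800,3),np.uint8); C[:,:600]=A; C[:500,600:]=B
cv2.imwrite("pics/ct.png",C)
A=crop("side",180,140,150,120,4)  # 600x480
B=crop("side",185,295,130,28,4)[:, :520]
C=np.zeros((600,800,3),np.uint8); C[:480,:600]=A; C[480:592,:520]=B
cv2.imwrite("pics/cs.png",C)
```

```text
(no output)
```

View pics/ct.png

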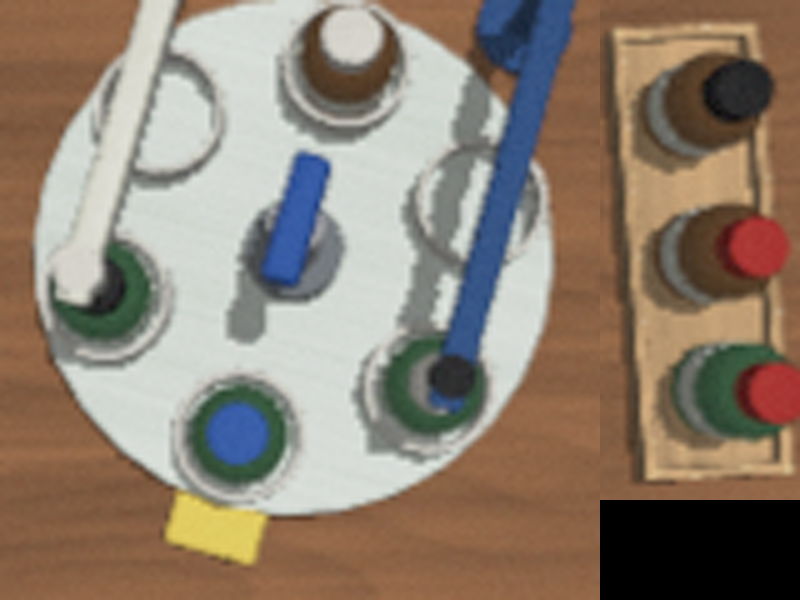

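View pics/cs.png

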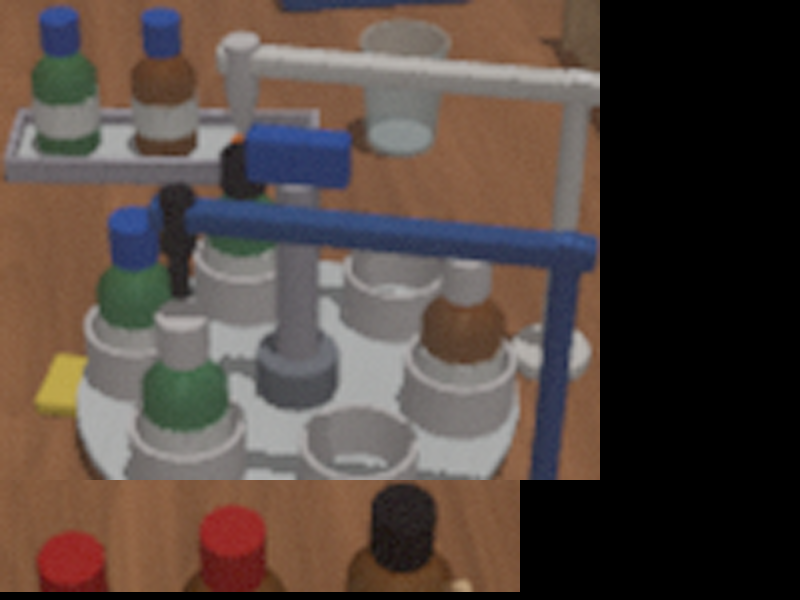

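```bash
cat > h.py <<'E'
import numpy as np,cv2
from scipy.optimize import least_squares
def ray(f,uv):
    H=f["color"].shape[0]; fl=H/2/np.tan(np.radians(f["vertical_fov"])/2)
    R=cv2.Rodrigues(f["rvec"])[0]; d=R.T@np.array([(uv[0]-f["cx"])/fl,(uv[1]-f["cy"])/fl,1])
    return -R.T@f["tvec"],d/np.linalg.norm(d)
def wray(f,pos,R,uv):
    H=f["color"].shape[0]; fl=H/2/np.tan(np.radians(f["vertical_fov"])/2)
    v=np.array([uv[0]-f["cx"],uv[1]-f["cy"]]); r=np.hypot(*v); th=r/fl
    d=np.r_[v/max(r,1e-9)*np.sin(th),np.cos(th)]; T=f["hand_eye"]
    return pos+R@T[:3,3],R@T[:3,:3]@d
def wproj(f,pos,R,P):
    H=f["color"].shape[0]; fl=H/2/np.tan(np.radians(f["vertical_fov"])/2); T=f["hand_eye"]
    p=T[:3,:3].T@(R.T@(np.array(P)-pos)-T[:3,3]); r=np.hypot(p[0],p[1])
    return np.array([f["cx"],f["cy"]])+p[:2]/r*fl*np.arctan2(r,p[2])
def tri(rs):
    A=sum(np.eye(3)-np.outer(d,d) for o,d in rs); b=sum((np.eye(3)-np.outer(d,d))@o for o,d in rs)
    p=np.linalg.solve(A,b); return p,[1e3*np.linalg.norm(np.cross(p-o,d)) for o,d in rs]
def onz(r,z): o,d=r; return o+d*(z-o[2])/d[2]
E
python3 - <<'E'
from h import *
import pickle
fs=pickle.load(open("f0.pkl","rb"));np.set_printoptions(precision=4,suppress=True)
t=lambda u,v,x0=195,y0=150,s=5:ray(fs["top"],(x0+(u+.5)/s-.5,y0+(v+.5)/s-.5))
s=lambda u,v,x0=180,y0=140:ray(fs["side"],(x0+(u+.5)/4-.5,y0+(v+.5)/4-.5))
print("cams",t(0,0)[0],s(0,0)[0])
print("fin",tri([t(239,434),s(134,217)]))
print("samp",tri([t(157,246,350,170),s(233,38,185,295)]))
print("waita",tri([t(170,392,350,170),s(73,545-480,185,295)]))
print("waitb",tri([t(138,90,350,170),s(404,497-480,185,295)]))
print("knob",tri([t(299,218),s(300,133)]))
for n,u,v in(("knobA",316,155),("knobB",279,285)):print(n,onz(t(u,v),.211))
for n,u,v in(("wheelL",35,250),("wheelR",552,262),("wheelT",290,0),("wheelB",300,517)): print(n,onz(t(u,v),.026))
t8=lambda u,v:t(u,v,0,0,800/512)
print("tab",onz(t(215,528),.0),onz(t(175,540),0),onz(t(258,560),0))
print("pad",onz(t8(212,310),.012)); 
for q in((195,283),(239,287),(217,428),(172,422)):print("steel",onz(t8(*q),.022))
for q in((451,378),(480,210)):print("earm",onz(t8((q[0])/5*800/512,0) if 0 else t(*q),.215))
print("elec",onz(t(452,372),.215),"farend",onz(t8(485,209),.215)); print("nozz",onz(t(80,265),.215),onz(t8(371,178),.215))
print("purple",onz(t8(495,466),.115))
E
```

```text
cams [0.4679 0.0067 1.2136] [ 0.4656 -0.82    0.7032]
fin (array([0.476 , 0.0257, 0.1409]), [np.float64(0.6263770200180369), np.float64(0.6263770200180343)])
samp (array([ 0.5116, -0.3098,  0.1272]), [np.float64(0.38802095450543617), np.float64(0.3880209545053801)])
waita (array([ 0.4414, -0.3134,  0.1244]), [np.float64(0.3751290215015377), np.float64(0.3751290215017289)])
waitb (array([ 0.5886, -0.3051,  0.1243]), [np.float64(0.9686579923787031), np.float64(0.9686579923788183)])
knob (array([ 0.5716, -0.0041,  0.2097]), [np.float64(0.789211118173166), np.float64(0.7892111181731323)])
knobA [ 0.5989 -0.0123  0.211 ]
knobB [0.5407 0.0055 0.211 ]
wheelL [0.5752 0.134  0.026 ]
wheelR [ 0.5636 -0.1396  0.026 ]
wheelT [ 0.7071 -0.0035  0.026 ]
wheelB [ 0.4323 -0.0035  0.026 ]
tab [0.4266 0.0418 0.    ] [0.4207 0.0633 0.    ] [0.4092 0.0192 0.    ]
pad [0.5835 0.3121 0.012 ]
steel [0.6293 0.3388 0.022 ]
steel [0.6211 0.2639 0.022 ]
steel [0.3845 0.2998 0.022 ]
steel [0.3959 0.3749 0.022 ]
earm [ 0.4977 -0.07    0.215 ]
earm [ 0.5723 -0.0849  0.215 ]
elec [ 0.5003 -0.0705  0.215 ] farend [ 0.7035 -0.133   0.215 ]
nozz [0.551  0.0938 0.215 ] [0.7523 0.0313 0.215 ]
purple [ 0.3248 -0.1493  0.115 ]
```

The crop confirms the sample: the amber bottle with the red cap is the middle one in the wooden tray, with its cap top at crop (757,246). The triangulated heights agree with the text. The axis is near (0.5705,-0.0035), with the changer x at about -17°, and the electrode and nozzle predictions agree. I'll take wrist looks over the pad and over the finished bottle.

```bash
cat >> h.py <<'E'
def Rd(yaw):  # yaw of changer x axis (deg); tool x = -changer x, tool y horizontal, z down
    a=np.radians(yaw); x=np.array([-np.cos(a),-np.sin(a),0]); z=np.array([0,0,-1.]); return np.c_[x,np.cross(z,x),z]
R0=Rd(-17)
E
python3 - <<'E'
from plant import *
from h import *
import pickle
np.set_printoptions(precision=4,suppress=True)
W=[]
def look():
    o=observe(); f=grab_frame("wrist"); W.append((f,np.array(o["ee_pos"]),np.array(o["tool_rot"])))
move_to([.56,.30,.30],R0); look()
move_to([.545,.26,.32],R0); look()
move_to([.476,.0257,.32],R0); look()
move_linear([.476,.0257,.24],.2); look()
pickle.dump(W,open("w1.pkl","wb"))
print(W[0][0]["hand_eye"],W[0][0]["vertical_fov"],W[0][0]["cx"],W[0][0]["cy"],observe()["t"],observe()["qpos"])
for (f,p,R),P in zip(W,([.5835,.3121,.012],[.5835,.3121,.012],[.476,.0257,.141],[.476,.0257,.141])): print(p,wproj(f,p,R,P))
C=np.zeros((600,800,3),np.uint8)
for i,w in enumerate(W): C[(i//2)*300:(i//2)*300+300,(i%2)*400:(i%2)*400+400]=cv2.resize(w[0]["color"][:,:,::-1],(400,300),interpolation=cv2.INTER_AREA)
cv2.imwrite("pics/w1.png",C)
E
```

```text
[[-0.0009 -0.9506 -0.3104  0.0787]
 [ 1.     -0.0008 -0.0003  0.0006]
 [ 0.0001 -0.3104  0.9506 -0.1286]
 [ 0.      0.      0.      1.    ]] 65.70646984690485 247.5756161891071 189.16750990425035 3.9583 [-21.6413  10.0712  16.2227 116.4991  -3.4716  53.7679  69.4421]
[0.559  0.3017 0.2998] [259.0483 164.9887]
[0.545  0.2597 0.3212] [287.3748 162.0293]
[0.4766 0.0275 0.32  ] [245.2159 169.6823]
[0.4767 0.0264 0.2403] [245.8637 193.6169]
```

View pics/w1.png

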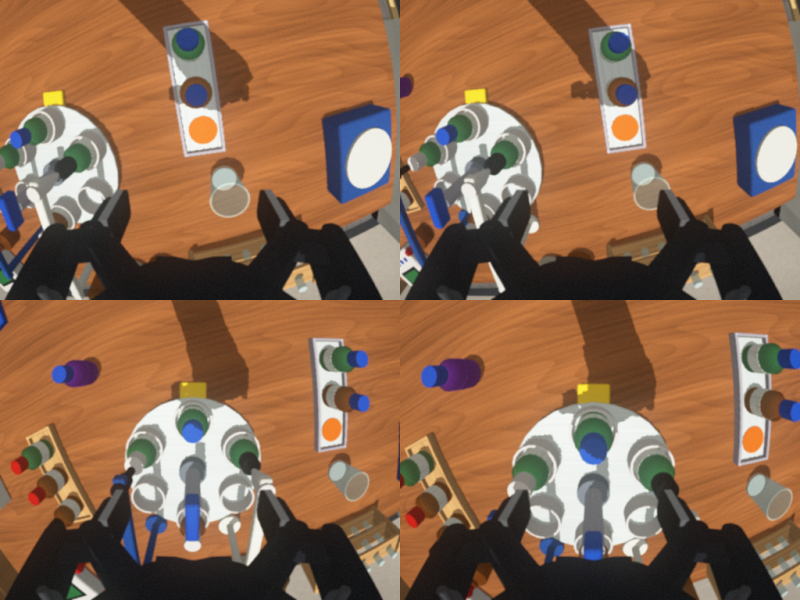

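Wrist views (400×300 tiles): the pad is at (203,130) and (225,127), the finished cap at (193,432) and (593,448), and the fingers frame the cap. I'll segment the orange pad in all four wrist views and the top view.

Run:
```python
from h import *
import pickle
np.set_printoptions(precision=4,suppress=True)
W=pickle.load(open("w1.pkl","rb"));fs=pickle.load(open("f0.pkl","rb"))
def blob(im,lo,hi,mask=None):
    m=cv2.inRange(cv2.cvtColor(im,cv2.COLOR_RGB2HSV),lo,hi)
    n,l,s,c=cv2.connectedComponentsWithStats(m); return sorted([(s[i,4],c[i]) for i in range(1,n)],key=lambda a:-a[0])[:1][0]
O=((5,190,170),(16,255,255))
rs=[]
a,c=blob(fs["top"]["color"],*O);print(a,c);rs.append(ray(fs["top"],c))
for f,p,R in W:
    a,c=blob(f["color"],*O);print(a,c,onz(wray(f,p,R,c),.012)); rs.append(wray(f,p,R,c))
print("pad",tri(rs),onz(rs[0],.012))
C=np.hstack([cv2.resize(W[i][0]["color"][y:y+80,205:285,::-1],(400,400),interpolation=cv2.INTER_CUBIC) for i,y in((2,135),(3,150))])
cv2.imwrite("pics/w1c.png",C)
```

```text
Traceback (most recent call last):
IndexError: list index out of range
```

Run:
```python
from h import *
import pickle
np.set_printoptions(precision=4,suppress=True)
W=pickle.load(open("w1.pkl","rb"));fs=pickle.load(open("f0.pkl","rb"))
def blob(im,seed):
    h=cv2.cvtColor(im,cv2.COLOR_RGB2HSV); s=h[int(seed[1]),int(seed[0])].astype(int); 
    m=cv2.inRange(h,np.clip(s-[5,60,60],0,255),np.clip(s+[5,60,60],0,255))
    n,l,st,c=cv2.connectedComponentsWithStats(m); i=l[int(seed[1]),int(seed[0])]; return st[i,4],c[i],s
rs=[]
a,c,s=blob(fs["top"]["color"],(136,198));print(a,c,s);rs.append(ray(fs["top"],c))
for (f,p,R),q in zip(W,((203,130),(225,127),(331,130),(353,139))):
    a,c,s=blob(f["color"],np.array(q)*1.28);print(a,c,s,onz(wray(f,p,R,c),.012)); rs.append(wray(f,p,R,c))
print("pad",tri(rs),onz(rs[0],.012))
C=np.hstack([cv2.resize(W[i][0]["color"][y:y+80,205:285,::-1],(400,400),interpolation=cv2.INTER_CUBIC) for i,y in((2,135),(3,150))])
cv2.imwrite("pics/w1c.png",C)
```

```text
303 [135.4554 197.8911] [ 11 170 210]
977 [259.4565 165.9928] [ 14 196 249] [0.5851 0.3122 0.012 ]
870 [287.508  163.0563] [ 14 195 249] [0.5851 0.3119 0.012 ]
535 [424.1439 165.4467] [ 13 203 245] [0.5851 0.3109 0.012 ]
658 [451.4286 178.0502] [ 13 201 246] [0.5849 0.3105 0.012 ]
pad (array([0.5854, 0.3121, 0.0105]), [np.float64(1.0118515025433295), np.float64(0.15439019294347292), np.float64(0.14443871949697998), np.float64(0.39529516468006987), np.float64(0.5049194663980079)]) [0.5844 0.3123 0.012 ]
```

View pics/w1c.png

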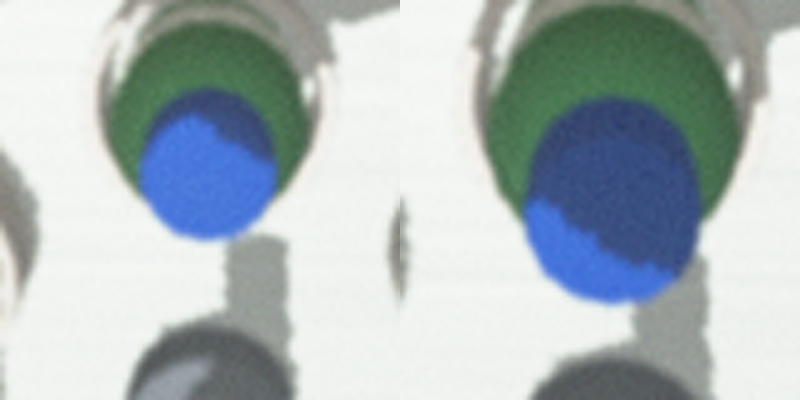

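The cap circles match the prediction to about 1 px, so I'll grasp, carry over everything and place on the pad.

Run:
```python
from plant import *
from h import *
import pickle
np.set_printoptions(precision=4,suppress=True)
def st(n): 
    o=observe(); print(n,round(o["t"],2),np.array(o["ee_pos"]),"F",np.array(o["ft_force"]),"w",round(o["grip_width"],4),round(o["grasp_force"],1)); return o
move_linear([.4763,.0265,.127],.12); pause(.2); st("at")
gripper_close(50); o=st("closed")
p=np.array(o["ee_pos"])
move_linear([.4763,.0265,.345],.15); pause(.2); o=st("up")
if o["grip_width"]>.02:
    move_to([.5850,.3120,.30],R0); 
    move_linear([.5850,.3120,.125],.15); pause(.3); st("above")
    print(move_linear([.5850,.3120,.105],.02,f_stop=5)); st("down")
f=grab_frame("side"); cv2.imwrite("pics/p.png",f["color"][:,:,::-1])
```

```text
at 5.25 [0.4767 0.0266 0.1276] F [ 0.8679  0.257  -0.2156] w 0.0852 0.0
closed 5.81 [0.4765 0.0265 0.1272] F [-0.8569 -1.0566  2.8541] w 0.0289 49.2
up 7.61 [0.4761 0.0265 0.3445] F [-0.444  -0.1047 -1.2914] w 0.0286 49.4
above 10.41 [0.5851 0.3122 0.1255] F [ 0.4325  0.3258 -2.4902] w 0.0285 49.4
True
down 11.05 [0.585  0.312  0.1133] F [-1.2753 -0.282   4.4641] w 0.0287 50.1
```

Run:
```python
from plant import *
from h import *
import pickle
np.set_printoptions(precision=4,suppress=True)
W=[]
def look():
    o=observe(); f=grab_frame("wrist"); W.append((f,np.array(o["ee_pos"]),np.array(o["tool_rot"])))
open_gripper(); move_linear([.585,.312,.27],.2); pause(.2); look()
move_to([.5116,-.3098,.30],R0); pause(.2); look()
move_linear([.5116,-.3098,.21],.2); pause(.2); look()
pickle.dump(W,open("w2.pkl","wb")); print(observe()["t"],observe()["qpos"])
T=[]
for (f,p,R),P in zip(W,([.585,.312,.127],[.5116,-.3098,.125],[.5116,-.3098,.125])):
    u=wproj(f,p,R,P); x,y=np.round(u-[45,50]).astype(int); print(p,u,"crop",x,y, "pred in tile",(u-[x,y]+.5)*4.4-.5)
    T.append(cv2.resize(f["color"][y:y+100,x:x+60+30,::-1],None,fx=4.4,fy=4.4,interpolation=cv2.INTER_CUBIC)[:,:396])
C=np.zeros((600,800,3),np.uint8); T=[cv2.resize(t,(266,296)) for t in T]
for i,t in enumerate(T): C[:296,i*266:i*266+266]=t
f=grab_frame("top"); C[300:,:300]=cv2.resize(f["color"][160:260,90:190,::-1],(300,300),interpolation=cv2.INTER_CUBIC)
cv2.imwrite("pics/w2.png",C)
```

```text
16.225 [  6.5026  25.2231  28.104  102.7082 -14.1466  55.4166 113.4012]
[0.5845 0.3117 0.2685] [248.0032 180.5814] crop 203 131 pred in tile [199.7142 219.858 ]
[ 0.512  -0.3091  0.2999] [246.3314 170.6025] crop 201 121 pred in tile [201.1584 219.951 ]
[ 0.5124 -0.3103  0.2116] [247.2173 198.1546] crop 202 148 pred in tile [200.6561 222.3801]
```

View pics/w2.png

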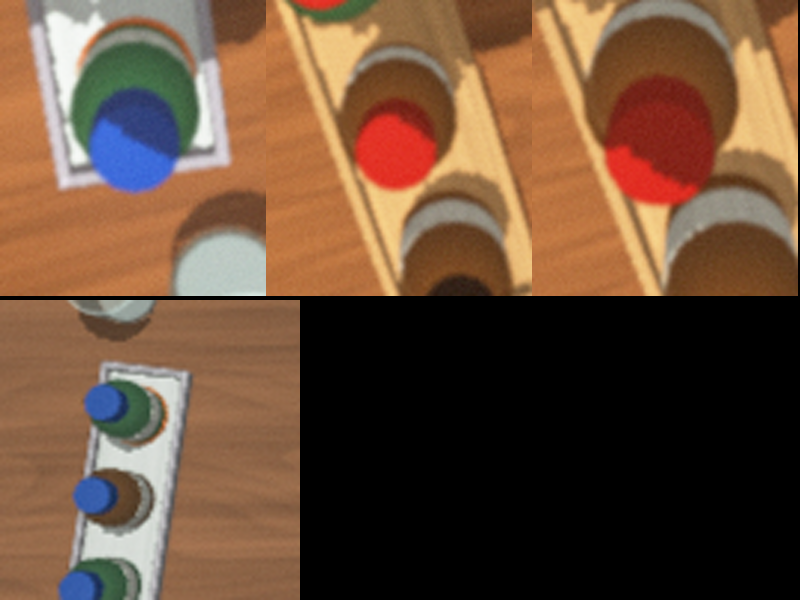

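The finished bottle stands centred on the pad, with an even orange rim. The sample cap centre is at tile (396,149) and (660,153), about 1.7 mm to -y of my estimate, so I'll correct to (0.512,-0.3115) and pick.

Run:
```python
from plant import *
from h import *
np.set_printoptions(precision=4,suppress=True)
def st(n): 
    o=observe(); print(n,round(o["t"],2),np.array(o["ee_pos"]),"F",np.array(o["ft_force"]),"w",round(o["grip_width"],4),round(o["grasp_force"],1)); return o
move_linear([.512,-.3115,.111],.12); pause(.2); st("at")
gripper_close(50); st("closed")
move_linear([.512,-.3115,.36],.15); pause(.2); o=st("up")
if o["grip_width"]>.02:
    move_to([.4763,.0265,.36],R0); 
    move_linear([.4763,.0265,.18],.15); pause(.3); st("above")
    print(move_linear([.4763,.0265,.118],.03,f_stop=5)); st("down")
```

```text
at 17.45 [ 0.5124 -0.3117  0.1118] F [-0.2857 -0.9192  0.5883] w 0.0857 0.0
closed 18.01 [ 0.5121 -0.3117  0.1112] F [ 0.031  -0.2085  2.412 ] w 0.0289 49.2
up 20.02 [ 0.5119 -0.3114  0.3595] F [ 0.3964  0.6582 -1.9162] w 0.0285 49.4
above 22.95 [0.4765 0.0266 0.1804] F [ 0.7371  0.8541 -1.9098] w 0.0289 49.4
True
down 24.52 [0.4765 0.0266 0.1271] F [-0.3352  0.3457  4.679 ] w 0.0287 49.9
```

Run:
```python
from plant import *
from h import *
import pickle
np.set_printoptions(precision=4,suppress=True)
W=[]
def look():
    o=observe(); f=grab_frame("wrist"); W.append((f,np.array(o["ee_pos"]),np.array(o["tool_rot"])))
open_gripper(); move_linear([.4763,.0265,.345],.2); pause(.2); look()
K=np.array([.5715,-.0032,.211])
move_linear([K[0],K[1],.33],.2); pause(.2); look()
pickle.dump(W,open("w3.pkl","wb")); print(observe()["t"],observe()["qpos"])
ax=np.array([np.cos(np.radians(-17)),np.sin(np.radians(-17)),0])
C=np.zeros((600,800,3),np.uint8)
for i,(f,p,R) in enumerate(W):
    g=cv2.resize(f["color"][100:250,150:350,::-1],None,fx=4,fy=4,interpolation=cv2.INTER_CUBIC)
    C[:,i*400:i*400+400]=g[:,200:600]
    for P in ([.4763,.0265,.141],K,K+.03*ax,K-.03*ax): print(i,(wproj(f,p,R,P)-[150,100]+.5)*4-.5-[200-400*i,0])
cv2.imwrite("pics/w3.png",C)
for s in(-60,60):
    q=ik([K[0],K[1],.19],Rd(-17+s)); print(s,q)
print(ik([K[0],K[1],.19],R0))
```

```text
27.5083 [-24.3479  15.089   26.0749  98.8541  -7.1135  67.7957  76.7026]
0 [192.1077 263.5084]
0 [189.6511 697.6898]
0 [189.8413 785.897 ]
0 [189.4519 599.6052]
1 [591.0163 -91.2109]
1 [588.1764 352.5265]
1 [588.3178 478.044 ]
1 [588.0548 217.9844]
-60 [-28.821   25.03    33.0658 107.6609 -16.9837  52.2114  25.3155]
60 [-14.8485  23.0228  14.8912 106.7604  -7.4151  51.1482 136.5708]
[-22.0097  23.7481  24.0787 107.2328 -12.1169  51.5129  80.8468]
```

View pics/w3.png

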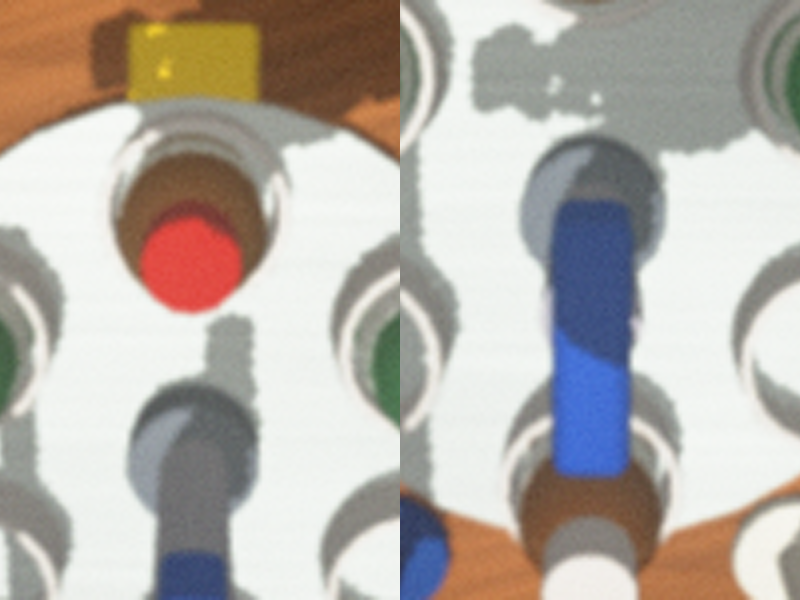

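The sample is seated upright in the load pocket, with its cap at (191,262) as predicted (192,263). The knob bar is centred at x=591 against 588 predicted, and its yaw agrees. I'll grip the knob and turn +60°, counterclockwise, towards the electrode.

Run:
```python
from plant import *
from h import *
np.set_printoptions(precision=4,suppress=True)
def st(n): 
    o=observe(); print(n,round(o["t"],2),np.array(o["ee_pos"]),"F",np.array(o["ft_force"]),"Mz",round(o["ft_torque"][2],2),"w",round(o["grip_width"],4),round(o["grasp_force"],1)); return o
K=np.array([.5717,-.0027,.190])
move_linear(K,.12); pause(.2); st("at")
gripper_close(50); st("closed")
for a in range(6,61,6):
    move_to(K,Rd(-17+a))
    if a%12==0: st(a)
pause(.4); o=st("end"); R=np.array(o["tool_rot"]); print("yaw",np.degrees(np.arctan2(-R[1,0],-R[0,0])))
```

```text
at 29.02 [ 0.572  -0.0026  0.1906] F [-0.9408  0.0445 -1.4064] Mz -0.04 w 0.0852 0.0
closed 29.65 [ 0.5716 -0.0031  0.1903] F [-1.1912 -0.6652  4.8147] Mz 0.01 w 0.022 48.8
12 30.15 [ 0.5716 -0.0031  0.1903] F [-3.4848 -0.9997  5.0914] Mz -0.2 w 0.022 50.6
24 30.65 [ 0.5742 -0.003   0.1904] F [ 6.2601 -1.4351 -2.5717] Mz -0.24 w 0.0224 56.9
36 31.15 [ 0.5742 -0.0023  0.1904] F [ 6.6866 -0.5555 -1.0165] Mz 0.08 w 0.0222 54.1
48 31.65 [ 0.574  -0.0017  0.1903] F [ 5.2447  0.4709 -1.9982] Mz 0.37 w 0.0218 51.9
60 32.15 [ 0.5737 -0.0013  0.1903] F [ 6.2626  1.0943 -0.5014] Mz 0.32 w 0.022 52.0
end 32.55 [ 0.5737 -0.0013  0.1903] F [5.3433 0.5302 0.2903] Mz 0.25 w 0.0226 53.5
yaw 42.78888062323499
```

Run:
```python
from plant import *
from h import *
np.set_printoptions(precision=4,suppress=True)
open_gripper(); pause(.5)
p=np.array(observe()["ee_pos"]); move_linear([p[0],p[1],.33],.15)
move_to([.45,.2,.38],Rd(20)); pause(.3)
print(observe()["t"])
f=grab_frame("top"); g=grab_frame("side")
C=np.zeros((600,800,3),np.uint8)
C[:480,:480]=cv2.resize(f["color"][150:270,195:315,::-1],(480,480),interpolation=cv2.INTER_CUBIC)
C[:300,480:]=cv2.resize(g["color"][140:280,180:330,::-1],(320,300),interpolation=cv2.INTER_CUBIC)
C[300:,480:]=cv2.resize(f["color"][:,:,::-1],(320,300))
cv2.imwrite("pics/end.png",C)
import pickle; pickle.dump((f,g),open("fe.pkl","wb"))
```

```text
36.025
```

View pics/end.png

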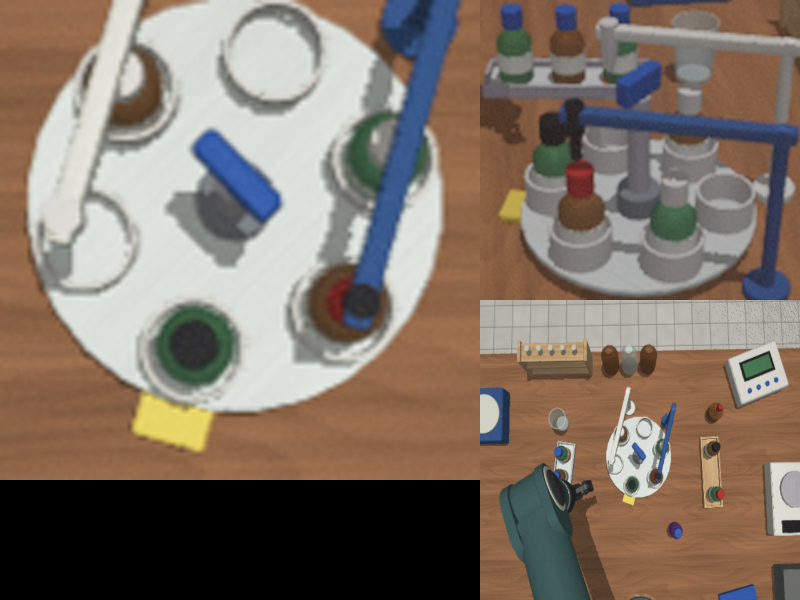

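The amber bottle with the red cap now stands under the black electrode at (350,305). The green bottle with the black cap has come to the load place at (190,345), exactly where the finished bottle was, so the wheel rests in the first detent. The finished bottle is on the pad and all the others are standing.

```bash
python3 -c "
from plant import *
print(close_job())"
```

```text
the job is handed in; nothing more can be done
None
```

The job is handed in: the finished bottle stands on the orange pad, the amber bottle with the red cap is seated in its pocket, and the wheel was turned one click, leaving that bottle under the black electrode (about 36 s of the 72 s allowed).

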